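Change the blade of the desk paper trimmer

TASK

Fit the new blade in the paper trimmer: squeeze the two snap tabs of the blade holder's cover together, lift the cover off and stand it upright in the middle of the cork mat. Then slide the blade along the trimmer's board, without lifting it, fully home into the open holder, so that its notch sits over the locating pin and the blade lies flat and square in the holder. Let go of everything, and leave the stapler, the bottle and the mouse where they are.

Things in the scene. Friction and masses are not known exactly. Their poses are not given: they have to be found in the camera images.
- trimmer: Paper trimmer, fixed. Origin under the middle of its base on the desk; x along the board from the near end to the holder at the far end, y left, z up. Dark board 12 mm thick, from x -150 to +165 mm, 190 mm wide. A ruled aluminium paper stop at x 153 to 165 mm stands 18 mm above the board, a guide rail along the left edge (y 83 to 93 mm) 8 mm.
- holder_floor (a point): Centre of the blade holder's floor: the board's top at trimmer x 100 mm (same axes). With its cover off the holder is open upwards and towards -x. Two aluminium side walls, x 70 to 130 mm of the trimmer, 76 mm apart inside and 92 mm outside, and a back wall at x 130 to 136 mm, 30 mm above the board; latch lips inside the side walls, 22 to 26 mm up.
- pin (a point): Foot of the single upright locating pin of the holder, on the board's top face at trimmer x 105 mm, y 0 (axes as the trimmer's). Pin 6 mm across, 9 mm high. Hidden under the cover at the start.
- cover_base (a point): Grey plastic clip-on cover, 150 g, 78 mm (x) by 92 mm (y), top plate 33 mm up, open below; it stands on its front and back skirts. This point: centre of its underside. At the start it is latched on the holder, skirts 1 mm above the board, axes as the trimmer's, its front skirt closing the holder's mouth. It comes straight up once both tabs are pressed in.
- cover_tabs (a point): Point half-way between the cover's two snap tabs, 45 mm above cover_base (same axes). The tabs rise from 12 mm below to 13 mm above this point, 18 mm wide (x), 4 mm thick; outer faces look to +y and -y, 52 mm apart. Sprung: each moves in 5 mm (2 N at first, 6 N at the stop) and unlatches beyond about 3.5 mm. A grip of 15 to 40 N holds both at their stops and carries the cover.
- tab_left (a joint): Inward travel of the +y tab of the cover, m: 0 free, 0.005 fully pressed.
- tab_right (a joint): Inward travel of the -y tab of the cover, m: 0 free, 0.005 fully pressed.
- mat_top (a point): Centre of the top face of the cork mat, 150 mm (x) by 140 mm (y), 3 mm thick, fixed on the desk to the left or right of the trimmer.
- blade_notch (a point): New blade: flat steel plate 80 mm long (x), 60 mm wide, 4 mm thick, 0.1 to 0.2 kg, loose on the trimmer's board, notched front end towards the holder. This point on its underside, 19 mm behind the front edge on the centre line, is where the pin's axis stands when fully home. Notch open at the front, 9 mm wide, 22 mm deep, widening to 25 mm over its last 16 mm. x forward, y left, z up.
- blade_spine (a point): Middle of the rear face of the blade's folded spine, 61 mm behind blade_notch and 6 mm above the board (axes as blade_notch). The spine is a straight upright edge 60 mm wide (y), 12 mm high and 6 mm thick along the blade's rear end: a place to push.
- papers: Stack of paper, 146 by 130 mm, 14 mm high, fixed on the desk on the other side of the trimmer from the mat. Origin centre of its underside.
- stapler: Bystander: black stapler, 120 x 32 x 45 mm, lying on the papers. Origin centre of its underside.
- bottle: Bystander: drinking bottle, 64 mm across, 180 mm high. Origin centre of its underside.
- mouse: Bystander: black computer mouse, 100 x 60 x 29 mm. Origin centre of its underside.
Things that resemble listed ones, but are neither listed nor needed, are in the scene too. Of the things shaped like the part that bears cover_base, the grey one is meant.

How it is judged:
On the way, in this order (a step that is already met when the one before it is completed fails the run):
1. The cover is off the holder, standing upright and released on the cork mat (horizontal distance between cover_tabs and mat_top below 0.035 m and height (world z) of cover_tabs below 0.052 m and angle between cover_tabs's own z axis and vertical below 0.1 rad and contact force between cover and the fingers below 0.1 N and horizontal distance between blade_notch and pin above 0.02 m), for 0.2 s.
2. The blade is fully home, its notch over the pin (horizontal distance between blade_notch and pin below 0.003 m and z of blade_notch in the frame of pin below 0.003 m), for 0.2 s.
At the end, for the whole second after the job is handed in: The blade lies flat on the board in the holder with its notch point within 3 mm of the pin's axis and square to the holder within 0.1 rad (about 6 degrees); the cover stands upright on the cork mat, its centre within 35 mm of the mat's centre; nothing is held (all of step 2 and angle between the x axis of blade_notch and the x axis of pin, either way round below 0.1 rad and angle between blade_notch's own z axis and vertical below 0.05 rad and horizontal distance between cover_tabs and mat_top below 0.035 m and height (world z) of cover_tabs below 0.052 m and angle between cover_tabs's own z axis and vertical below 0.1 rad); the robot touches nothing.
It fails at once if The blade is lifted more than 15 mm off the board (z of blade_notch in the frame of pin above 0.015 m).
It fails at once if The stapler is moved more than 25 mm (distance of stapler from where it was at the start of the episode above 0.025 m).
It fails at once if The bottle is moved more than 25 mm (distance of bottle from where it was at the start of the episode above 0.025 m).
It fails at once if The mouse is moved more than 25 mm (distance of mouse from where it was at the start of the episode above 0.025 m).
It also fails if it takes over 58 s, if anything falls off the work surface, if the arm or the gripper's body presses on something with over 40 N, if the wrist force passes 120 N, or if a joint passes its speed limit or range.

ROBOT

A 7-joint arm with a two-finger parallel gripper is mounted at the origin on the work surface. World frame = base frame: x ahead of the robot, y to its left, z up, the work surface at z = 0. Lengths are in m, angles in rad, forces in N, time in s.
With the tool pointing down it reaches from about 0.425 to 0.825 m from the base axis. Payload 3.6 kg.
Tool frame: the origin (TCP) lies on the centre line of the jaws, within the pads' length; the fingertips stand 8 mm ahead of it and the grasp point (between the pads) lies 11 mm behind it; z points along the fingers, x is the direction in which the jaws open and shut, and the axes are right-handed (so a half turn about z gives the same grasp; the last joint's range is limited). The gripper opens to 93 mm and grips with 3 to 60 N. Pads are 15 mm wide; open, the fingers measure 128 mm over their backs; the gripper's body (75 mm by 188 mm) begins 65 mm behind the grasp point.
Start: joints at [1.206, 0.615, -0.013, 1.423, 0.008, 1.103, -0.04], TCP at [0.216, -0.613, 0.227] pointing down, gripper open.
Joint ranges: [-3.12, 3.12], [-0.3, 2.06], [-1.34, 1.32], [0.26, 2.42], [-1.36, 4.5], [0.01, 1.98], [-2.84, 2.84]. Speed limits (rad/s): [2.79, 2.79, 3.14, 3.14, 3.14, 3.14, 3.14].

INTERFACE

Orientations are given as [roll, pitch, yaw] about the fixed x, y, z axes, in that order (R = Rz(yaw) Ry(pitch) Rx(roll)).
In Python, from cell import state, read_camera, hand_in gives the robot as it stands.
- The arm moves only by the tool play_rows, never from a script. Its argument "series" is a list of rows, each an object with "slide": the shift along the tool's x, y, z in mm, a list of three; "turn": the turn, a rotation vector about the tool's x, y, z in degrees, a list of three; "fingers": the finger opening in mm, from 0 to 93. In form: [{"slide": [dx, dy, dz], "turn": [ax, ay, az], "fingers": fingers}, ...]. A call has 1 to 5 rows; each row is the pose to reach, as a shift and turn from the pose commanded when the call began, along the tool's axes at that moment; what a row does not reach only later rows make up. A row lasts 1/8 s, in which the tool goes at most 62.5 mm and 10.7 degrees, less where a joint would pass 70% of its speed; a pose out of reach is approached as far as the arm can. A call with a gripper value outside its range is refused whole. The fingers move at their own pace and stop on an object; "grip_force" is the grip in N (left out, the last holds). Time passes only in rows, so rows that repeat a pose let the fingers close. It gives the time, the measured TCP pose, the force and the opening at its end, in the units of the state.
- state(): the state, without advancing time (a new reading comes with each control period).
- read_camera(name): name is "side" or "top" or "wrist"; returns a dict with "color" (384x512x3 uint8, red, green, blue), "z_map" (384x512 float32, m along the optical axis (not along the pixel's ray), 0 where there is no reading), "camera_matrix" (3x3 intrinsics, pixels), "pose" (4x4, takes a point from camera to world coordinates); the wrist camera has in their place "tool_from_camera" (4x4, takes a point from camera to tool coordinates, whose origin is the TCP and whose axes are the tool frame's). Camera axes: x right, y down, z forward; pixel columns grow to the right and rows downward; lengths in m; the calibration is good to about 2 mm. A picture is of the moment at which its call begins: read the wrist's pose just before it.
- hand_in(): hands the job in, once; it reports no verdict.
The state is a dict: "clock": time; "qpos": joint angles; "dq": joint speeds; "tau": joint torques, N m; "position": TCP position; "tcp_rot": TCP orientation; "contact_force": force on the tool from outside, world axes, zero at the start; "torque": the same for the moment, N m; "gripper_width": finger opening in m.
Only numpy, scipy, OpenCV 4.12 (cv2) and the standard library are available. Lean on these libraries where they do the work, as an engineer would, in place of code of your own. Each camera call takes 0.05 s, during which the arm holds its last target. There are 200 camera calls.

## Working session

There is one attempt and no reset: what is moved stays moved. The work goes in short steps, Python scripts to look and compute and a tool call to move; the robot and the scene stay as the last step left them, time stands still between calls to the robot, and variables do not carry over. Pictures are saved under pics/ and viewed, about 8 in all and at most 12, crops included, and the job is handed in when it is done.

Besides the shell and the picture viewer there is one more tool, called as name(argument=value, ...), one argument or row to a line, values as JSON. play_rows: Moves the arm, as the interface text tells. Its arguments: {"type":"object","properties":{"series":{"type":"array"},"grip_force":{"type":"number"}},"required":["series"]}

```bash
mkdir -p pics; cat > h.py <<'E'
import numpy as np, cv2
from cell import state, read_camera
def cast(c,u,v,z):
    K=c["camera_matrix"];P=np.array(c["pose"]);d=P[:3,:3]@np.linalg.inv(K)@np.array([u,v,1.]);o=P[:3,3]
    return o+d*(z-o[2])/d[2]
def cloud(c,P=None):
    P=np.array(c["pose"]) if P is None else P
    K=np.array(c["camera_matrix"]);v,u=np.mgrid[:384,:512];z=c["z_map"]
    p=np.stack([(u-K[0,2])/K[0,0]*z,(v-K[1,2])/K[1,1]*z,z],-1)
    q=p@P[:3,:3].T+P[:3,3]; q[z==0]=np.nan; return q
E
python3 - <<'E'
from h import *
np.set_printoptions(precision=3,suppress=True)
s=state();print(s)
for n in("top","side"):
    c=read_camera(n);np.savez(n+"0.npz",**c)
    cv2.imwrite(f"pics/{n}0.png",cv2.resize(c["color"][...,::-1],(800,600),interpolation=cv2.INTER_CUBIC)); print(c["pose"],c["camera_matrix"])
E
```

```text
{'clock': 0.0, 'qpos': array([ 1.206,  0.616, -0.013,  1.425,  0.008,  1.103, -0.04 ]), 'dq': array([-0.   ,  0.001, -0.   ,  0.002, -0.001, -0.003, -0.   ]), 'tau': array([ -0.   , -45.894,   0.209, -16.575,  -0.061,   0.02 ,   0.   ]), 'position': array([ 0.216, -0.612,  0.225]), 'tcp_rot': array([ 3.142,  0.003, -1.232]), 'contact_force': array([ 0.287,  0.209, -0.479]), 'torque': array([-0.053,  0.003, -0.024]), 'gripper_width': 0.09310229783827288}
[[ 0.116 -0.973  0.201  0.431]
 [-0.993 -0.115  0.018  0.014]
 [ 0.006 -0.201 -0.979  0.97 ]
 [ 0.     0.     0.     1.   ]] [[419.204   0.    249.362]
 [  0.    419.204 193.87 ]
 [  0.      0.      1.   ]]
[[-0.723 -0.542  0.429  0.118]
 [-0.691  0.563 -0.453  0.55 ]
 [ 0.004 -0.624 -0.781  0.957]
 [ 0.     0.     0.     1.   ]] [[406.543   0.    256.117]
 [  0.    406.543 189.995]
 [  0.      0.      1.   ]]
```

View pics/top0.png

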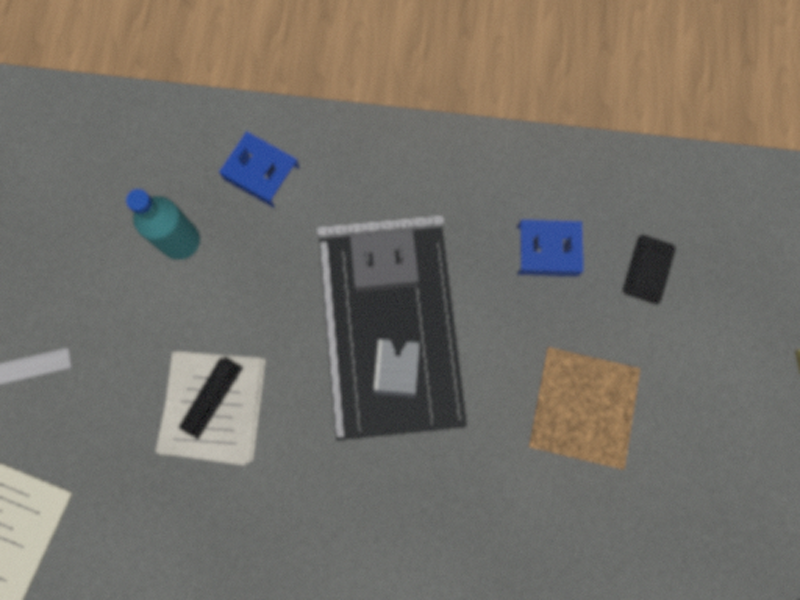

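View pics/side0.png

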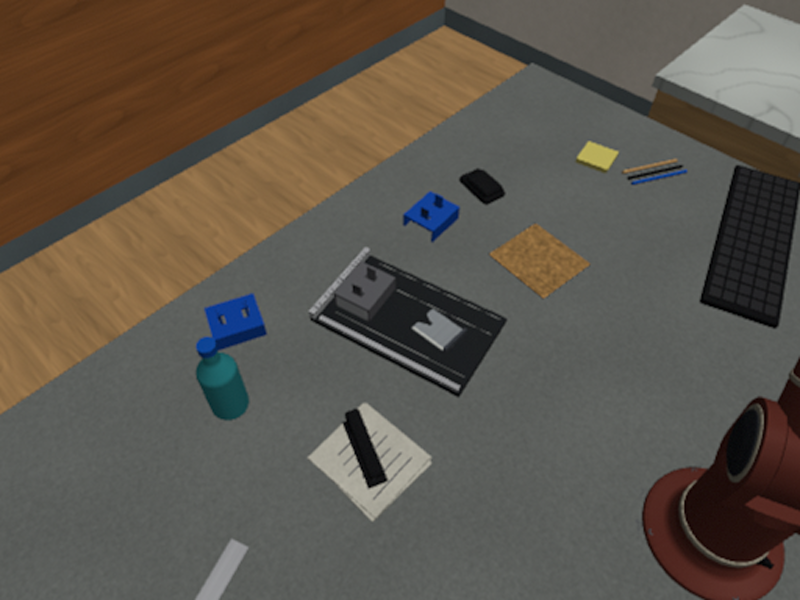

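Top picture, 800×600 px. Things that look like the cover:
- Blue covers at (258,168) and (550,247).
- The grey one latched on the trimmer at (383,260), which I choose.

The blade is at (397,365); the pale strip at (35,365) is not it. The mat is at (585,408), the mouse at (650,268), the bottle at (165,225) and the stapler at (210,398). The side view agrees.

```bash
cat > m.py <<'E'
from h import *
np.set_printoptions(precision=4,suppress=True)
def rect(p):
    (c,wh,a)=cv2.minAreaRect((p[:,:2]*1000).astype(np.float32)); return np.round([*c,*wh,a],1)
def comp(m,u,v):
    n,l=cv2.connectedComponents(m.astype(np.uint8)); k=l[v,u]; return (l==k) if k else None
E
python3 - <<'E'
from m import *
c=dict(np.load("top0.npz"));q=cloud(c);z=q[...,2];rgb=c["color"].astype(int);hsv=cv2.cvtColor(c["color"],cv2.COLOR_RGB2HSV)
f=1.5625
def at(u,v): return int(u/f),int(v/f)
for n,u,v in[("desk",500,400),("board",380,320),("board2",400,415),("blade",397,380),("mat",585,408),("cover",383,275),("stop",380,226),("rail",333,380),("stapler",210,398),("mouse",650,268),("bottle",175,235),("cap",138,200)]:
    a=at(u,v);print(n,q[a[1],a[0]],rgb[a[1],a[0]])
print("noise",np.nanstd(z[200:230,300:330]))
m=z>0.0065; t=comp(m,*at(380,320)); print("trimmer",rect(q[t]),t.sum())
mm=comp((hsv[...,1]>90)&(hsv[...,0]<25)&(q[...,0]<.66),*at(585,408))
e=cv2.findContours(mm.astype(np.uint8),0,1)[0][0][:,0]
print("mat",rect(np.array([cast(c,u,v,.003) for u,v in e])))
b=comp((rgb.min(2)>110)&(z<.04),*at(397,380)); print("blade",rect(q[b]),b.sum())
e=cv2.findContours(b.astype(np.uint8),0,1)[0][0][:,0]
print("blade ray",rect(np.array([cast(c,u,v,.016) for u,v in e])))
k=comp((z>.038),*at(383,275)); print("cover top",rect(q[k]),np.nanmedian(z[k]),k.sum())
k=t&(z>.066);n,l,st,ce=cv2.connectedComponentsWithStats(k.astype(np.uint8))
for i in range(1,n): print("tab",np.nanmean(q[l==i],0),st[i])
for nm,u,v,h in[("mouse",650,268,.02),("stapler",210,398,.045),("papers",200,440,.008),("bottle",175,235,.1),("blue",560,260,.02)]:
    k=comp(z>h*.7,*at(u,v)); 
    if k is not None: print(nm,rect(q[k]))
s=cv2.resize(c["color"][120:290,190:310,::-1],None,fx=3.5,fy=3.5,interpolation=cv2.INTER_CUBIC);cv2.imwrite("pics/crop.png",s)
E
```

```text
desk [nan nan nan] [110 111 108]
board [0.6013 0.0434 0.0126] [46 48 48]
board2 [ 0.4661 -0.0022  0.0145] [48 49 53]
blade [0.5146 0.0078 0.0141] [138 140 143]
mat [ 0.5068 -0.2693  0.0021] [145 117  84]
cover [0.6598 0.0455 0.047 ] [100  98 100]
stop [0.7398 0.0598 0.0313] [149 149 152]
rail [0.5033 0.0998 0.0202] [146 147 148]
stapler [0.4574 0.2636 0.0525] [41 40 40]
mouse [ 0.7228 -0.3469  0.0288] [41 40 41]
bottle [0.6717 0.3376 0.0952] [48 85 88]
cap [0.6872 0.3612 0.181 ] [ 42  84 161]
noise 0.0017440481017043125
trimmer [594.2  26.9 315.7 190.2  12.4] 11146
mat [ 508.6 -269.3  136.9  146.6   83.5]
blade [534.5  12.2  74.3  60.5   1.3] 782
blade ray [534.7  12.1  73.5  60.5   1.4]
cover top [686.9  47.6  79.1  92.   12.4] 0.04590795211258014 1309
tab [0.6916 0.024  0.0707] [255 157   3   9  17]
tab [0.6824 0.0716 0.0706] [234 159   2   8  15]
mouse [ 726.4 -350.9   57.9   99.2   77.5]
stapler [459.7 270.1  24.5 114.5  66.7]
papers [447.2 270.5 152.7 138.5   0.5]
bottle [686.7 360.   55.7  63.1  44.3]
blue [ 739.6 -197.8   80.    93.4    4.6]
```

View pics/crop.png

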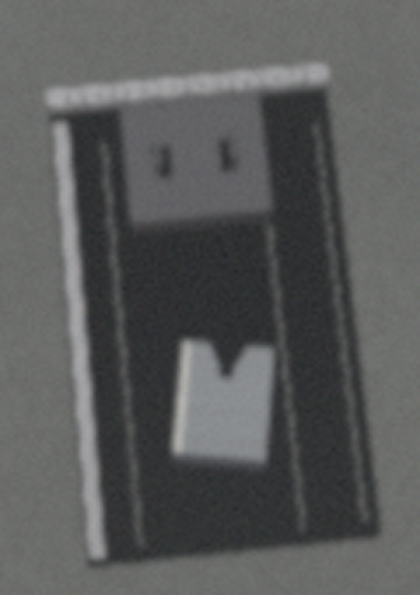

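The crop shows the grey cover with its dark tabs at crop (163,160) and (228,155). The blade's notch, at crop (227,370), faces the holder. Sizes agree with the description: trimmer 315.7×190.2 at yaw 12.4°, cover 79×92, tab tops at z 0.071.

```bash
cat >> m.py <<'E'
from scipy.spatial.transform import Rotation as Ro
O=np.array([586.9,25.3]);YT=12.4
def tw(x,y,O=O): a=np.radians(YT);return O+np.array([[np.cos(a),-np.sin(a)],[np.sin(a),np.cos(a)]])@[x,y]
def go(x,y,z,yaw):
    s=state();R=Ro.from_euler("xyz",s["tcp_rot"]);T=Ro.from_euler("xyz",[180,0,yaw],degrees=True)
    print("slide",np.round(R.inv().apply(np.array([x,y,z])-s["position"]*1000),1),"turn",np.round(np.degrees((R.inv()*T).as_rotvec()),1),"t",s["clock"])
E
python3 -c "
from m import *
go(687,47.8,150,YT-90)"
```

```text
slide [-465.9 -663.9   76.6] turn [0.  0.1 7. ] t 0.1
```

play_rows(
  series=[
    {"slide": [-30,-43,0],"turn": [0,0,1],"fingers": 93},
    {"slide": [-60,-86,0],"turn": [0,0,3],"fingers": 93},
    {"slide": [-95,-135,0],"turn": [0,0,5],"fingers": 93},
    {"slide": [-130,-185,0],"turn": [0,0,7],"fingers": 93},
    {"slide": [-165,-235,0],"turn": [0,0,7],"fingers": 93},
  ],
  grip_force=25,
)

```text
clock: 0.72
position: [0.3837, -0.3774, 0.2264]
tcp_rot: [3.141, 0.0, -1.354]
contact_force: [-0.0, -0.3, 1.0]
gripper_width: 0.0932
```

```bash
python3 -c "
from m import *
go(687,47.8,150,YT-90)"
```

```text
slide [-350.1 -387.6   76.5] turn [ 0.  0. -0.] t 0.725
```

play_rows(
  series=[
    {"slide": [-38,-42,5],"turn": [0,0,0],"fingers": 93},
    {"slide": [-76,-85,12],"turn": [0,0,0],"fingers": 93},
    {"slide": [-114,-127,20],"turn": [0,0,0],"fingers": 93},
    {"slide": [-152,-170,28],"turn": [0,0,0],"fingers": 93},
    {"slide": [-190,-212,35],"turn": [0,0,0],"fingers": 93},
  ],
)

```text
clock: 1.35
position: [0.5496, -0.1466, 0.1911]
tcp_rot: [3.141, 0.0, -1.354]
contact_force: [0.2, -1.0, 0.3]
gripper_width: 0.0931
```

play_rows(
  series=[
    {"slide": [-38,-42,8],"turn": [0,0,0],"fingers": 93},
    {"slide": [-76,-85,16],"turn": [0,0,0],"fingers": 93},
    {"slide": [-114,-127,25],"turn": [0,0,0],"fingers": 93},
    {"slide": [-145,-160,35],"turn": [0,0,0],"fingers": 93},
    {"slide": [-160,-175,41],"turn": [0,0,0],"fingers": 93},
  ],
)

```text
clock: 1.98
position: [0.6856, 0.0493, 0.1491]
tcp_rot: [3.14, 0.002, -1.35]
contact_force: [1.3, 0.0, 0.2]
gripper_width: 0.0931
```

```bash
python3 - <<'E'
from m import *
go(687,47.8,57,YT-90)
s=state();print(s["position"],s["tcp_rot"])
c=read_camera("wrist")
T=np.eye(4);T[:3,:3]=Ro.from_euler("xyz",s["tcp_rot"]).as_matrix();T[:3,3]=s["position"]
P=T@np.array(c["tool_from_camera"]);q=cloud(c,P);z=q[...,2];print("z spread",np.nanpercentile(z,[5,50,95]))
m=(z>.062)&(z<.08)
n,l,st,ce=cv2.connectedComponentsWithStats(m.astype(np.uint8))
for i in range(1,n):
    if st[i,4]>30: print("tab",np.nanmean(q[l==i],0),rect(q[l==i]),st[i])
m=(z>.038)&(z<.055);n,l,st,ce=cv2.connectedComponentsWithStats(m.astype(np.uint8));i=1+st[1:,4].argmax();print("cover",rect(q[l==i]),st[i])
cv2.imwrite("pics/w1.png",c["color"][...,::-1])
E
```

```text
slide [ 2.  -1.2 92.1] turn [0.1 0.1 0.2] t 1.975
[0.6856 0.0493 0.1491] [ 3.14    0.002  -1.3502]
z spread [-0.0015  0.0105  0.2608]
tab [0.6828 0.0721 0.0698] [682.2  72.1  17.6   4.5  11.9] [222 190   6  24 137]
tab [0.6928 0.0253 0.0696] [692.   24.9  18.7   4.6  14.2] [281 191   6  24 140]
cover [687.   48.5  78.6  92.2  12.4] [ 201  151  107   87 8174]
```

View pics/w1.png

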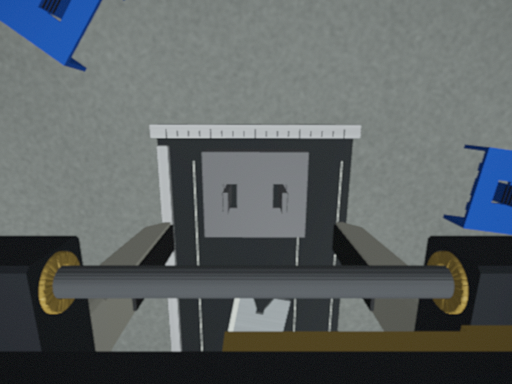

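The wrist view shows the grey cover at (255,195), with tabs at (225,200) and (284,202). Both cameras agree that the tabs' midpoint is at (687.2, 48.4) mm.

play_rows(
  series=[
    {"slide": [1,-1,20],"turn": [0,0,0],"fingers": 93},
    {"slide": [1,-1,40],"turn": [0,0,0],"fingers": 93},
    {"slide": [1,-1,60],"turn": [0,0,0],"fingers": 93},
    {"slide": [1,-1,60],"turn": [0,0,0],"fingers": 93},
  ],
)

```text
clock: 2.52
position: [0.6848, 0.0421, 0.0892]
tcp_rot: [3.136, -0.001, -1.357]
contact_force: [0.3, -0.0, -0.1]
gripper_width: 0.0927
```

```bash
python3 -c "
from m import *
go(687.2,48.4,57,YT-90)"
```

```text
slide [-5.7 -3.9 32.1] turn [ 0.3 -0.1 -0.1] t 2.525
```

play_rows(
  series=[
    {"slide": [-5,-3,12],"turn": [0,0,0],"fingers": 93},
    {"slide": [-5,-3,20],"turn": [0,0,0],"fingers": 93},
    {"slide": [-5,-3,20],"turn": [0,0,0],"fingers": 93},
    {"slide": [-5,-3,20],"turn": [0,0,0],"fingers": 93},
  ],
)

```text
clock: 3.02
position: [0.6888, 0.0504, 0.071]
tcp_rot: [-3.141, -0.0, -1.354]
contact_force: [-0.5, 0.3, -1.0]
gripper_width: 0.0928
```

```bash
python3 -c "
from m import *
go(687.2,48.4,57,YT-90)"
```

```text
slide [ 1.6  2.  14. ] turn [-0. -0.  0.] t 3.025
```

play_rows(
  series=[
    {"slide": [1,1,8],"turn": [0,0,0],"fingers": 93},
    {"slide": [1,1,14],"turn": [0,0,0],"fingers": 93},
    {"slide": [1,1,14],"turn": [0,0,0],"fingers": 93},
    {"slide": [1,1,14],"turn": [0,0,0],"fingers": 93},
  ],
)

```text
clock: 3.52
position: [0.6879, 0.0494, 0.0567]
tcp_rot: [-3.142, 0.0, -1.354]
contact_force: [-0.0, 0.7, 0.5]
gripper_width: 0.0929
```

```bash
python3 -c "
from m import *
go(687.2,48.4,57,YT-90)"
```

```text
slide [ 0.8  0.9 -0.3] turn [-0.  0.  0.] t 3.525
```

play_rows(
  series=[
    {"slide": [1,0,0],"turn": [0,0,0],"fingers": 60},
    {"slide": [1,0,0],"turn": [0,0,0],"fingers": 40},
    {"slide": [1,0,0],"turn": [0,0,0],"fingers": 30},
    {"slide": [1,0,0],"turn": [0,0,0],"fingers": 30},
    {"slide": [1,0,0],"turn": [0,0,0],"fingers": 30},
  ],
  grip_force=25,
)

```text
clock: 4.15
position: [0.688, 0.0485, 0.0568]
tcp_rot: [-3.142, 0.0, -1.354]
contact_force: [-0.7, 0.4, 0.8]
gripper_width: 0.0476
```

play_rows(
  series=[
    {"slide": [0,0,0],"turn": [0,0,0],"fingers": 30},
    {"slide": [0,0,0],"turn": [0,0,0],"fingers": 30},
    {"slide": [0,0,0],"turn": [0,0,0],"fingers": 30},
  ],
)

```text
clock: 4.53
position: [0.6883, 0.0484, 0.0572]
tcp_rot: [-3.141, 0.0, -1.354]
contact_force: [-1.7, 0.6, 3.1]
gripper_width: 0.0394
```

play_rows(
  series=[
    {"slide": [0,0,-8],"turn": [0,0,0],"fingers": 30},
    {"slide": [0,0,-20],"turn": [0,0,0],"fingers": 30},
    {"slide": [0,0,-40],"turn": [0,0,0],"fingers": 30},
    {"slide": [0,0,-60],"turn": [0,0,0],"fingers": 30},
    {"slide": [0,0,-75],"turn": [0,0,0],"fingers": 30},
  ],
  grip_force=30,
)

```text
clock: 5.15
position: [0.6887, 0.0483, 0.134]
tcp_rot: [-3.139, -0.0, -1.354]
contact_force: [0.3, 0.3, -1.8]
gripper_width: 0.0392
```

```bash
python3 - <<'E'
from m import *
s=state();print(s["position"],s["tcp_rot"],s["contact_force"],s["gripper_width"])
c=read_camera("side");cv2.imwrite("pics/s1.png",cv2.resize(c["color"][120:280,150:360,::-1],None,fx=3,fy=3,interpolation=cv2.INTER_CUBIC))
go(508.6,-269.3,105,YT-90)
E
```

```text
[0.6887 0.0483 0.134 ] [-3.1391 -0.0003 -1.3542] [ 0.3382  0.3442 -1.7741] 0.03922442618575655
slide [271.4 245.5  29.7] turn [-0.3 -0.   0. ] t 5.2
```

View pics/s1.png

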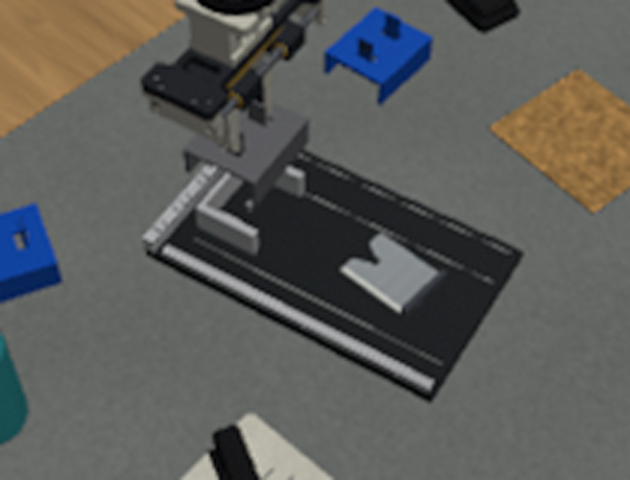

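The cover is off and held level at (250,155). The open holder and the pin at (250,203) are visible. Next I carry the cover to the mat.

play_rows(
  series=[
    {"slide": [12,11,0],"turn": [0,0,0],"fingers": 30},
    {"slide": [40,36,0],"turn": [0,0,0],"fingers": 30},
    {"slide": [75,68,0],"turn": [0,0,0],"fingers": 30},
    {"slide": [110,100,0],"turn": [0,0,0],"fingers": 30},
    {"slide": [145,131,0],"turn": [0,0,0],"fingers": 30},
  ],
)

```text
clock: 5.82
position: [0.5886, -0.124, 0.1308]
tcp_rot: [3.139, -0.0, -1.355]
contact_force: [0.7, -1.3, -1.6]
gripper_width: 0.0393
```

play_rows(
  series=[
    {"slide": [35,32,5],"turn": [0,0,0],"fingers": 30},
    {"slide": [70,64,10],"turn": [0,0,0],"fingers": 30},
    {"slide": [100,91,18],"turn": [0,0,0],"fingers": 30},
    {"slide": [120,109,25],"turn": [0,0,0],"fingers": 30},
    {"slide": [126,114,28],"turn": [0,0,0],"fingers": 30},
  ],
)

```text
clock: 6.45
position: [0.5037, -0.2718, 0.1026]
tcp_rot: [3.138, 0.0, -1.359]
contact_force: [0.7, 0.2, -0.9]
gripper_width: 0.0391
```

play_rows(
  series=[
    {"slide": [0,0,0],"turn": [0,0,0],"fingers": 30},
    {"slide": [0,0,0],"turn": [0,0,0],"fingers": 30},
    {"slide": [0,0,0],"turn": [0,0,0],"fingers": 30},
  ],
)

```text
clock: 6.82
position: [0.508, -0.2675, 0.1039]
tcp_rot: [-3.141, 0.0, -1.352]
contact_force: [0.0, -0.4, -1.4]
gripper_width: 0.0393
```

```bash
python3 - <<'E'
from m import *
s=state();print(s["position"],s["tcp_rot"],s["contact_force"],s["gripper_width"])
go(508.6,-269.3,48,YT-90)
# pin, while arm is away
c=read_camera("top");np.savez("top1.npz",**c)
q=cloud(c);z=q[...,2];m=(np.isfinite(z))&(q[...,0]>.58)&(z>.03)&(z<.05)&(abs(q[...,1]-.05)<.08)
print("holder",rect(q[m]),m.sum())
cv2.imwrite("pics/t1.png",cv2.resize(c["color"][110:290,190:330,::-1],None,fx=3.3,fy=3.3,interpolation=cv2.INTER_CUBIC))
E
```

```text
[ 0.508  -0.2675  0.1039] [-3.1407  0.0004 -1.3516] [ 0.021  -0.4485 -1.4337] 0.039320037322361286
slide [ 1.9 -0.2 55.9] turn [-0.1  0.   0.2] t 6.825
holder [703.   40.5  94.7 163.4  12.7] 564
```

View pics/t1.png

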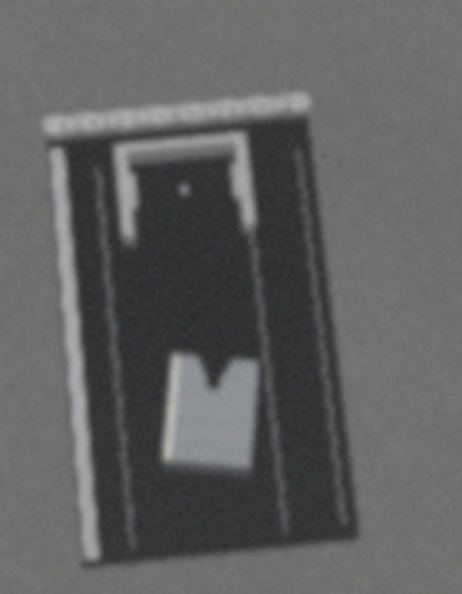

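The pin shows at crop (184,190), the blade at (212,412), and nothing else has moved. Now I lower the cover.

play_rows(
  series=[
    {"slide": [1,0,15],"turn": [0,0,0],"fingers": 30},
    {"slide": [1,0,32],"turn": [0,0,0],"fingers": 30},
    {"slide": [1,0,46],"turn": [0,0,0],"fingers": 30},
    {"slide": [1,0,53],"turn": [0,0,0],"fingers": 30},
    {"slide": [1,0,54],"turn": [0,0,0],"fingers": 30},
  ],
)

```text
clock: 7.5
position: [0.5069, -0.2698, 0.0489]
tcp_rot: [3.141, 0.001, -1.354]
contact_force: [0.7, 0.0, -1.7]
gripper_width: 0.0393
```

play_rows(
  series=[
    {"slide": [0,0,1],"turn": [0,0,0],"fingers": 30},
    {"slide": [0,0,3],"turn": [0,0,0],"fingers": 30},
    {"slide": [0,0,3],"turn": [0,0,0],"fingers": 30},
  ],
)

```text
clock: 7.88
position: [0.5078, -0.2702, 0.0472]
tcp_rot: [-3.14, -0.001, -1.354]
contact_force: [0.2, -0.0, 0.6]
gripper_width: 0.0391
```

play_rows(
  series=[
    {"slide": [0,0,0],"turn": [0,0,0],"fingers": 50},
    {"slide": [0,0,0],"turn": [0,0,0],"fingers": 80},
    {"slide": [0,0,0],"turn": [0,0,0],"fingers": 93},
    {"slide": [0,0,0],"turn": [0,0,0],"fingers": 93},
    {"slide": [0,0,0],"turn": [0,0,0],"fingers": 93},
  ],
)

```text
clock: 8.5
position: [0.5073, -0.27, 0.0467]
tcp_rot: [-3.141, -0.0, -1.354]
contact_force: [-0.6, -0.8, -0.1]
gripper_width: 0.0845
```

play_rows(
  series=[
    {"slide": [0,0,-10],"turn": [0,0,0],"fingers": 93},
    {"slide": [0,0,-30],"turn": [0,0,0],"fingers": 93},
    {"slide": [0,0,-55],"turn": [0,0,0],"fingers": 93},
    {"slide": [0,0,-80],"turn": [0,0,0],"fingers": 93},
    {"slide": [0,0,-80],"turn": [0,0,0],"fingers": 93},
  ],
)

```text
clock: 9.12
position: [0.5087, -0.2707, 0.1291]
tcp_rot: [-3.137, -0.003, -1.354]
contact_force: [-0.1, -0.6, 0.5]
gripper_width: 0.0932
```

```bash
python3 - <<'E'
from m import *
c=dict(np.load("top1.npz"));g=c["color"].astype(int).min(2)
q=cloud(c)
def blob(m,zz):
    v,u=np.nonzero(m);w=g[v,u]-60.; return cast(c,(u*w).sum()/w.sum(),(v*w).sum()/w.sum(),zz)
m=np.zeros(g.shape,bool);m[162:173,240:252]=True;m&=g>70
p=blob(m,.021);print("pin",p,m.sum(),"expected",tw(105,0))
b=comp((g>105)&(q[...,2]<.04),254,240)
e=cv2.findContours(b.astype(np.uint8),0,1)[0][0][:,0]
w=np.array([cast(c,u+.0,v+.0,.016) for u,v in e])
print("blade",rect(w)); 
# side-edge fit and rear edge
hull=cv2.approxPolyDP(cv2.convexHull((w[:,:2]*1000).astype(np.float32)),6,True)[:,0];print(hull)
s=state();print(s["position"],s["gripper_width"])
c=read_camera("side");q=cloud(c);z=q[...,2]
k=(z>.03)&(z<.045)&(np.hypot(q[...,0]-.508,q[...,1]+.27)<.09);print("cover",rect(q[k]),np.nanmedian(z[k]),k.sum())
E
```

```text
pin [0.6879 0.048  0.021 ] 16 expected [689.4506  47.8472]
blade [534.5  12.1  74.6  61.3   1.5]
[[570.3632  41.9849]
 [499.2916  40.2772]
 [499.1658 -16.6349]
 [570.1578 -15.7863]]
[ 0.5087 -0.2707  0.1291] 0.09316792362907823
cover [ 505.4 -271.7   78.3   94.9   13.6] 0.03724957986609978 499
```

Step 1 done: the cover stands on the mat at about (505,−272), with its top at z 0.037 (0.036 expected). The pin measured within 2 mm of its expected place. Next I move over the blade's rear end, aligned to the blade.

```bash
python3 -c "
from m import *
go(502,11.8,80,-88.5)"
```

```text
slide [-276.7  -55.    47.3] turn [-0.1 -0.1 10.9] t 9.175
```

play_rows(
  series=[
    {"slide": [-25,-5,0],"turn": [0,0,2],"fingers": 93},
    {"slide": [-75,-15,0],"turn": [0,0,5],"fingers": 93},
    {"slide": [-125,-25,0],"turn": [0,0,8],"fingers": 93},
    {"slide": [-175,-35,0],"turn": [0,0,11],"fingers": 93},
    {"slide": [-220,-44,5],"turn": [0,0,11],"fingers": 93},
  ],
)

```text
clock: 9.8
position: [0.5022, -0.0436, 0.1208]
tcp_rot: [3.14, 0.0, -1.546]
contact_force: [0.3, -0.0, 0.9]
gripper_width: 0.0931
```

play_rows(
  series=[
    {"slide": [-35,0,12],"turn": [0,0,0],"fingers": 93},
    {"slide": [-55,0,22],"turn": [0,0,0],"fingers": 93},
    {"slide": [-58,0,35],"turn": [0,0,0],"fingers": 93},
    {"slide": [-58,0,40],"turn": [0,0,0],"fingers": 93},
    {"slide": [-58,0,40],"turn": [0,0,0],"fingers": 93},
  ],
)

```text
clock: 10.42
position: [0.5011, 0.0107, 0.0811]
tcp_rot: [3.14, -0.001, -1.549]
contact_force: [0.4, 0.5, 0.4]
gripper_width: 0.0932
```

```bash
python3 - <<'E'
from m import *
s=state();print(s["position"],s["tcp_rot"]);go(502,11.8,22.5,-88.5)
c=read_camera("wrist")
T=np.eye(4);T[:3,:3]=Ro.from_euler("xyz",s["tcp_rot"]).as_matrix();T[:3,3]=s["position"]
c["pose"]=T@np.array(c["tool_from_camera"]);np.savez("w2.npz",**c)
cv2.imwrite("pics/w2.png",c["color"][...,::-1])
E
```

```text
[0.5011 0.0107 0.0811] [ 3.1402 -0.0009 -1.5486]
slide [-1.2 -1.  58.6] turn [ 0.1 -0.1 -0.2] t 10.425
```

View pics/w2.png

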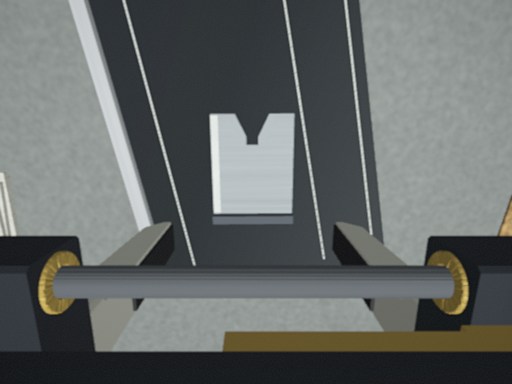

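```bash
python3 - <<'E'
from m import *
c=dict(np.load("w2.npz"))
for n,u,v,z in[("FL",210,114,.016),("FR",294,114,.016),("notch bottom",252,144,.016),("RL top",213,214,.024),("RR top",293,214,.024),("RL bot",213,223,.012),("RR bot",293,223,.012)]: print(n,cast(c,u,v,z)*1000)
q=cloud(c)
print(q[135:228:8,280,::2]*1000)
E
```

```text
FL [571.3908  42.4309  16.    ]
FR [572.731  -17.3047  16.    ]
notch bottom [550.9706  12.1086  16.    ]
RL top [499.5324  39.947   24.    ]
RR top [500.8554 -19.4607  24.    ]
RL bot [488.2868  41.5874  12.    ]
RR bot [489.6933 -21.6179  12.    ]
[[557.8484  15.8502]
 [552.1353  15.8492]
 [546.3048  15.373 ]
 [540.432   15.362 ]
 [534.5657  15.9078]
 [528.7879  17.2289]
 [522.2775  14.9564]
 [516.0179  14.6657]
 [510.0717  15.9682]
 [503.4493  14.9421]
 [498.9224  21.0163]
 [493.7507  24.44  ]]
```

Blade corners, with a rear face at x≈491, make it about 60 × 80 mm at yaw 1.3°. This matches the top view, so the gripper is well placed. Descend.

play_rows(
  series=[
    {"slide": [0,0,15],"turn": [0,0,0],"fingers": 93},
    {"slide": [0,0,32],"turn": [0,0,0],"fingers": 93},
    {"slide": [0,0,46],"turn": [0,0,0],"fingers": 93},
    {"slide": [0,0,53],"turn": [0,0,0],"fingers": 93},
    {"slide": [0,0,53],"turn": [0,0,0],"fingers": 93},
  ],
  grip_force=8,
)

```text
clock: 11.1
position: [0.5012, 0.0122, 0.0281]
tcp_rot: [3.141, 0.0, -1.546]
contact_force: [-0.0, 0.2, 0.9]
gripper_width: 0.0935
```

```bash
python3 -c "
from m import *
go(502,11,22.8,-88.6);print(state()['position'])"
```

```text
slide [ 1.3 -0.8  5.3] turn [0.1 0.  0. ] t 11.1
[0.5012 0.0122 0.0281]
```

play_rows(
  series=[
    {"slide": [1,-1,4],"turn": [0,0,0],"fingers": 80},
    {"slide": [1,-1,5],"turn": [0,0,0],"fingers": 70},
    {"slide": [1,-1,5],"turn": [0,0,0],"fingers": 60},
    {"slide": [1,-1,5],"turn": [0,0,0],"fingers": 52},
    {"slide": [1,-1,5],"turn": [0,0,0],"fingers": 52},
  ],
  grip_force=8,
)

```text
clock: 11.72
position: [0.5026, 0.0114, 0.0239]
tcp_rot: [-3.141, 0.0, -1.546]
contact_force: [-0.3, -0.6, 0.9]
gripper_width: 0.0596
```

play_rows(
  series=[
    {"slide": [0,0,0],"turn": [0,0,0],"fingers": 52},
    {"slide": [0,0,0],"turn": [0,0,0],"fingers": 52},
    {"slide": [0,0,0],"turn": [0,0,0],"fingers": 52},
  ],
)

```text
clock: 12.1
position: [0.5026, 0.0114, 0.0239]
tcp_rot: [-3.141, 0.0, -1.546]
contact_force: [-1.0, 0.1, 2.6]
gripper_width: 0.06
```

```bash
python3 -c "
from m import *
s=state();print(s['position'],s['gripper_width'],s['contact_force'])
go(*tw(-35,0),22.8,YT-90); go(*tw(54,0),22.8,YT-90)"
```

```text
[0.5026 0.0114 0.0239] 0.060023678481559206 [-1.0037  0.1148  2.597 ]
slide [ -5.2 -50.2   1.1] turn [ -0.   0. -11.] t 12.1
slide [ -22.2 -137.6    1.1] turn [ -0.   0. -11.] t 12.1
```

play_rows(
  series=[
    {"slide": [-1,-10,0],"turn": [0,0,-2],"fingers": 52},
    {"slide": [-2,-20,0],"turn": [0,0,-5],"fingers": 52},
    {"slide": [-4,-35,0],"turn": [0,0,-8],"fingers": 52},
    {"slide": [-5,-48,0],"turn": [0,0,-11],"fingers": 52},
    {"slide": [-5,-50,0],"turn": [0,0,-11],"fingers": 52},
  ],
  grip_force=15,
)

```text
clock: 12.72
position: [0.5519, 0.0175, 0.0238]
tcp_rot: [3.14, 0.0, -1.354]
contact_force: [-3.7, -0.2, 6.4]
gripper_width: 0.0599
```

play_rows(
  series=[
    {"slide": [0,0,0],"turn": [0,0,0],"fingers": 52},
    {"slide": [0,0,0],"turn": [0,0,0],"fingers": 52},
    {"slide": [0,0,0],"turn": [0,0,0],"fingers": 52},
  ],
)

```text
clock: 13.1
position: [0.5519, 0.0175, 0.0238]
tcp_rot: [3.141, 0.0, -1.354]
contact_force: [-2.1, -0.7, 4.2]
gripper_width: 0.0597
```

```bash
python3 - <<'E'
from m import *
s=state();print(s['position'],s['tcp_rot'],s['gripper_width'],s['contact_force'])
go(*tw(20,.3),23,YT-90); go(*tw(54,.3),23,YT-90)
c=read_camera("wrist")
T=np.eye(4);T[:3,:3]=Ro.from_euler("xyz",s["tcp_rot"]).as_matrix();T[:3,3]=s["position"]
c["pose"]=T@np.array(c["tool_from_camera"]);np.savez("w3.npz",**c)
cv2.imwrite("pics/w3.png",c["color"][...,::-1])
E
```

```text
[0.5519 0.0175 0.0238] [ 3.1408  0.     -1.3542] 0.0596540569214191 [-2.0972 -0.7429  4.2102]
slide [ -0.4 -55.9   0.8] turn [0. 0. 0.] t 13.1
slide [ -0.4 -89.9   0.7] turn [0. 0. 0.] t 13.1
```

View pics/w3.png

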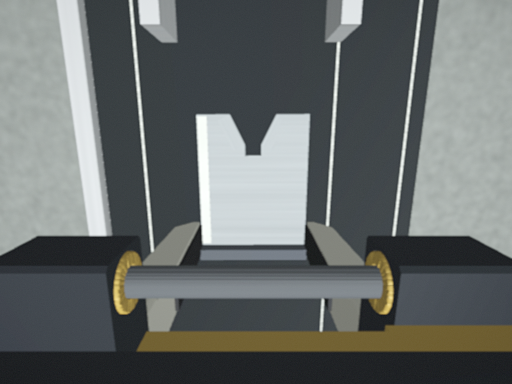

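The blade is gripped squarely: notch at (254,150), holder wall ends at about (160,20) and (343,20), nicely centred. Slide on.

play_rows(
  series=[
    {"slide": [0,-8,0],"turn": [0,0,0],"fingers": 52},
    {"slide": [0,-22,0],"turn": [0,0,0],"fingers": 52},
    {"slide": [0,-38,0],"turn": [0,0,0],"fingers": 52},
    {"slide": [0,-50,0],"turn": [0,0,0],"fingers": 52},
    {"slide": [0,-55,0],"turn": [0,0,0],"fingers": 52},
  ],
)

```text
clock: 13.78
position: [0.6048, 0.029, 0.0238]
tcp_rot: [3.138, 0.0, -1.355]
contact_force: [-6.0, -0.8, 9.1]
gripper_width: 0.0593
```

play_rows(
  series=[
    {"slide": [0,0,0],"turn": [0,0,0],"fingers": 52},
    {"slide": [0,0,0],"turn": [0,0,0],"fingers": 52},
    {"slide": [0,0,0],"turn": [0,0,0],"fingers": 52},
  ],
)

```text
clock: 14.15
position: [0.6052, 0.0291, 0.0238]
tcp_rot: [3.14, -0.0, -1.355]
contact_force: [-3.0, -0.0, 5.5]
gripper_width: 0.0591
```

```bash
python3 - <<'E'
from m import *
s=state();print(s['position'],s['tcp_rot'],s['gripper_width'],s['contact_force'])
go(*tw(54,.3),23,YT-90)
c=read_camera("wrist")
T=np.eye(4);T[:3,:3]=Ro.from_euler("xyz",s["tcp_rot"]).as_matrix();T[:3,3]=s["position"]
c["pose"]=T@np.array(c["tool_from_camera"]);np.savez("w4.npz",**c)
cv2.imwrite("pics/w4.png",cv2.resize(c["color"][0:260,110:400,::-1],None,fx=2.2,fy=2.2,interpolation=cv2.INTER_CUBIC))
E
```

```text
[0.6052 0.0291 0.0238] [ 3.1398 -0.     -1.3546] 0.05911292468087552 [-3.0334 -0.0394  5.5308]
slide [ -0.5 -35.3   0.8] turn [ 0.1 -0.  -0. ] t 14.15
```

View pics/w4.png

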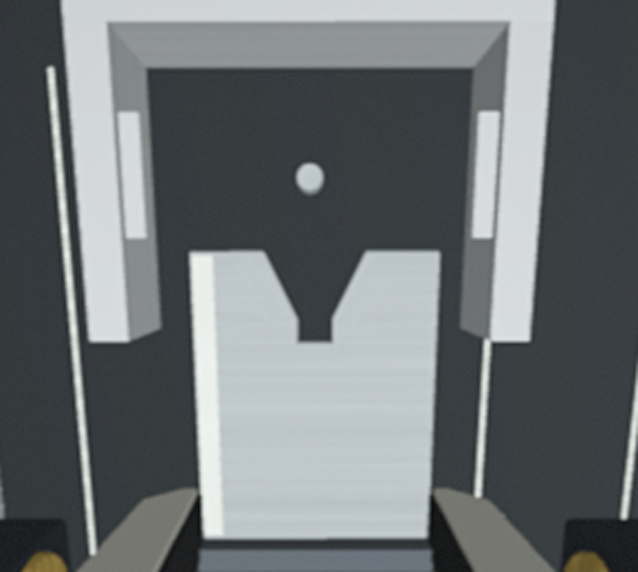

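The pin is at crop (310,178), and the notch bottom at (315,340), aligned within about 1 mm. I compute the remaining travel.

```bash
python3 - <<'E'
from m import *
c=dict(np.load("w4.npz"));a=np.radians(YT);R=np.array([[np.cos(a),np.sin(a)],[-np.sin(a),np.cos(a)]])
for n,u,v,z in[("pin top",310,178,.021),("notch bottom",315,341,.016),("FL",190,252,.016),("FR",440,250,.016),("wallL",160,328,.012),("wallR",461,328,.012)]: print(n,R@(cast(c,110+u/2.2,v/2.2,z)[:2]*1000-O))
E
```

```text
pin top [104.2747   0.3671]
notch bottom [66.8148 -0.7771]
FL [88.1327 29.2552]
FR [ 88.5984 -30.7757]
wallL [69.6466 38.4008]
wallR [ 69.6521 -37.675 ]
```

play_rows(
  series=[
    {"slide": [-1,-5,0],"turn": [0,0,0],"fingers": 52},
    {"slide": [-1,-12,0],"turn": [0,0,0],"fingers": 52},
    {"slide": [-1,-20,0],"turn": [0,0,0],"fingers": 52},
    {"slide": [-1,-27,0],"turn": [0,0,0],"fingers": 52},
    {"slide": [-1,-30,0],"turn": [0,0,0],"fingers": 52},
  ],
)

```text
clock: 14.82
position: [0.6337, 0.0363, 0.0238]
tcp_rot: [3.138, -0.0, -1.355]
contact_force: [-4.8, -1.3, 8.0]
gripper_width: 0.0594
```

play_rows(
  series=[
    {"slide": [0,-2,0],"turn": [0,0,0],"fingers": 52},
    {"slide": [0,-4,0],"turn": [0,0,0],"fingers": 52},
    {"slide": [0,-4,0],"turn": [0,0,0],"fingers": 52},
    {"slide": [0,-4,0],"turn": [0,0,0],"fingers": 52},
  ],
)

```text
clock: 15.32
position: [0.6376, 0.0372, 0.0239]
tcp_rot: [3.138, -0.0, -1.355]
contact_force: [-2.6, -0.4, 6.6]
gripper_width: 0.0599
```

```bash
python3 - <<'E'
from m import *
s=state();print(s['position'],s['tcp_rot'],s['gripper_width'],s['contact_force'])
go(*tw(54,.3),23,YT-90)
c=read_camera("wrist")
T=np.eye(4);T[:3,:3]=Ro.from_euler("xyz",s["tcp_rot"]).as_matrix();T[:3,3]=s["position"]
c["pose"]=T@np.array(c["tool_from_camera"]);np.savez("w5.npz",**c)
cv2.imwrite("pics/w5.png",cv2.resize(c["color"][0:260,110:400,::-1],None,fx=2.2,fy=2.2,interpolation=cv2.INTER_CUBIC))
E
```

```text
[0.6376 0.0372 0.0239] [ 3.1384 -0.0001 -1.3546] 0.05991136693430405 [-2.648  -0.4095  6.5544]
slide [ 0.4 -1.9  0.9] turn [ 0.2 -0.  -0. ] t 15.325
```

View pics/w5.png

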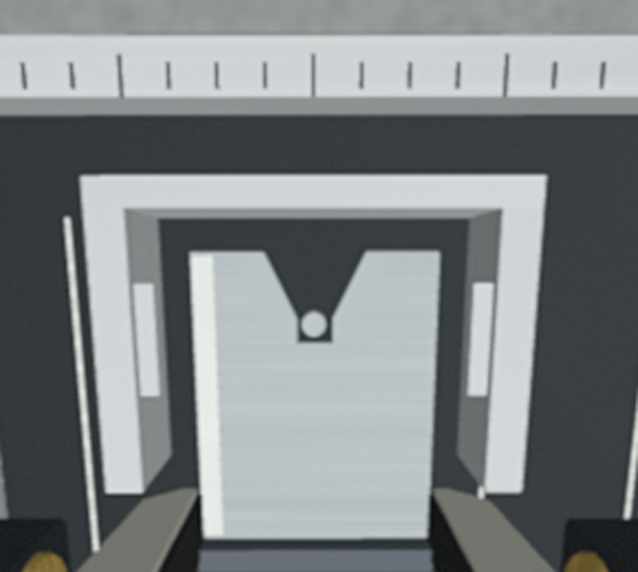

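The pin at (314,324) is in the throat of the notch, with its bottom at (314,342): 1–2 mm still to go. I push on gently to the stop.

play_rows(
  series=[
    {"slide": [0,-1,0],"turn": [0,0,0],"fingers": 52},
    {"slide": [0,-2,0],"turn": [0,0,0],"fingers": 52},
    {"slide": [0,-2,0],"turn": [0,0,0],"fingers": 52},
    {"slide": [0,-2,0],"turn": [0,0,0],"fingers": 52},
  ],
)

```text
clock: 15.88
position: [0.6394, 0.0376, 0.0238]
tcp_rot: [3.138, -0.0, -1.355]
contact_force: [-3.8, -1.1, 6.5]
gripper_width: 0.0593
```

play_rows(
  series=[
    {"slide": [0,-1,0],"turn": [0,0,0],"fingers": 52},
    {"slide": [0,-1,0],"turn": [0,0,0],"fingers": 52},
    {"slide": [0,-1,0],"turn": [0,0,0],"fingers": 52},
  ],
)

```text
clock: 16.25
position: [0.6398, 0.0376, 0.0238]
tcp_rot: [3.137, -0.0, -1.355]
contact_force: [-4.8, -0.3, 8.3]
gripper_width: 0.0594
```

play_rows(
  series=[
    {"slide": [0,-1.5,0],"turn": [0,0,0],"fingers": 52},
    {"slide": [0,-1.5,0],"turn": [0,0,0],"fingers": 52},
    {"slide": [0,-1.5,0],"turn": [0,0,0],"fingers": 52},
  ],
)

```text
clock: 16.62
position: [0.6399, 0.0376, 0.0238]
tcp_rot: [3.134, 0.0, -1.355]
contact_force: [-7.6, -1.1, 10.4]
gripper_width: 0.0596
```

```bash
python3 - <<'E'
from m import *
s=state();print(s['position'],s['tcp_rot'],s['gripper_width'],s['contact_force'])
c=read_camera("wrist")
T=np.eye(4);T[:3,:3]=Ro.from_euler("xyz",s["tcp_rot"]).as_matrix();T[:3,3]=s["position"]
c["pose"]=T@np.array(c["tool_from_camera"])
# rows on pin column: crop x314 -> u=252.7
u=253;print(c["color"][135:165,u].min(1))
cv2.imwrite("pics/w6.png",cv2.resize(c["color"][100:190,190:315,::-1],None,fx=5,fy=5,interpolation=cv2.INTER_CUBIC))
E
```

```text
[0.6399 0.0376 0.0238] [ 3.1335  0.0001 -1.3548] 0.05956417720943155 [-7.5954 -1.0846 10.4239]
[ 54  56  57  56  56  55  57  56  57  60  86 137 183 192 190 189 188 188
 188 188 187 184 178 184 187 187 188 187 188 188]
```

View pics/w6.png

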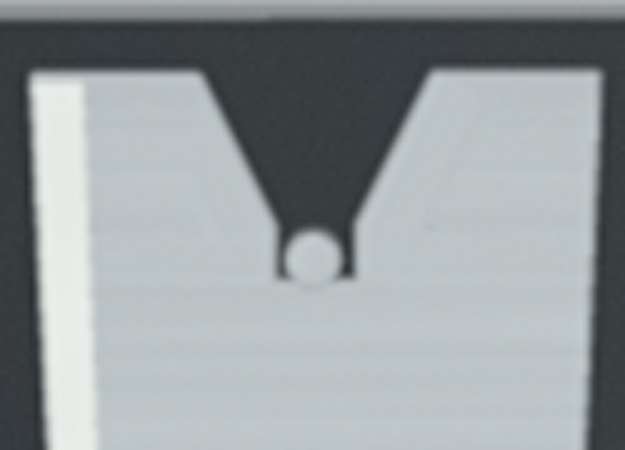

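The blade is seated: the pin at (313,258) touches the notch bottom at (313,280), and the arm stalled with rising force. Release and retreat.

play_rows(
  series=[
    {"slide": [0,1,0],"turn": [0,0,0],"fingers": 75},
    {"slide": [0,1,0],"turn": [0,0,0],"fingers": 85},
    {"slide": [0,1,0],"turn": [0,0,0],"fingers": 85},
    {"slide": [0,1,0],"turn": [0,0,0],"fingers": 85},
    {"slide": [0,1,0],"turn": [0,0,0],"fingers": 85},
  ],
)

```text
clock: 17.3
position: [0.6426, 0.0384, 0.0236]
tcp_rot: [-3.141, 0.0, -1.354]
contact_force: [-1.1, -0.9, 0.4]
gripper_width: 0.0848
```

play_rows(
  series=[
    {"slide": [0,1,-10],"turn": [0,0,0],"fingers": 85},
    {"slide": [0,2,-30],"turn": [0,0,0],"fingers": 85},
    {"slide": [0,10,-55],"turn": [0,0,0],"fingers": 85},
    {"slide": [0,20,-80],"turn": [0,0,0],"fingers": 85},
    {"slide": [0,20,-80],"turn": [0,0,0],"fingers": 85},
  ],
)

```text
clock: 17.92
position: [0.6247, 0.0341, 0.1073]
tcp_rot: [-3.135, -0.001, -1.355]
contact_force: [-0.1, -0.1, 0.6]
gripper_width: 0.0847
```

```bash
python3 - <<'E'
from m import *
s=state();print(s['position'],s['tcp_rot'],s['gripper_width'],s['contact_force'])
c=read_camera("wrist")
T=np.eye(4);T[:3,:3]=Ro.from_euler("xyz",s["tcp_rot"]).as_matrix();T[:3,3]=s["position"]
c["pose"]=T@np.array(c["tool_from_camera"]);np.savez("w7.npz",**c)
cv2.imwrite("pics/w7.png",cv2.resize(c["color"][40:260,140:370,::-1],None,fx=2.6,fy=2.6,interpolation=cv2.INTER_CUBIC))
for n in("side","top"):
    c=read_camera(n);q=cloud(c);z=q[...,2]
    k=(z>.025)&(z<.045)&(np.hypot(q[...,0]-.508,q[...,1]+.27)<.09);print(n,"cover",rect(q[k]),np.nanmedian(z[k]))
c0=np.load("top0.npz")["color"].astype(int);d=abs(c["color"].astype(int)-c0).max(2)>40
for nm,u,v in[("mouse",416,171),("stapler",134,255),("bottle",108,146)]: print(nm,d[v-25:v+25,u-25:u+25].sum())
E
```

```text
[0.6247 0.0341 0.1073] [-3.1352 -0.0009 -1.3545] 0.08468351979173831 [-0.117  -0.1121  0.5769]
side cover [ 505.8 -272.7   78.5   97.1   12.1] 0.03745480144159119
top cover [ 506.5 -270.8   78.    93.8   12.5] 0.03609996951700867
mouse 0
stapler 0
bottle 0
```

View pics/w7.png

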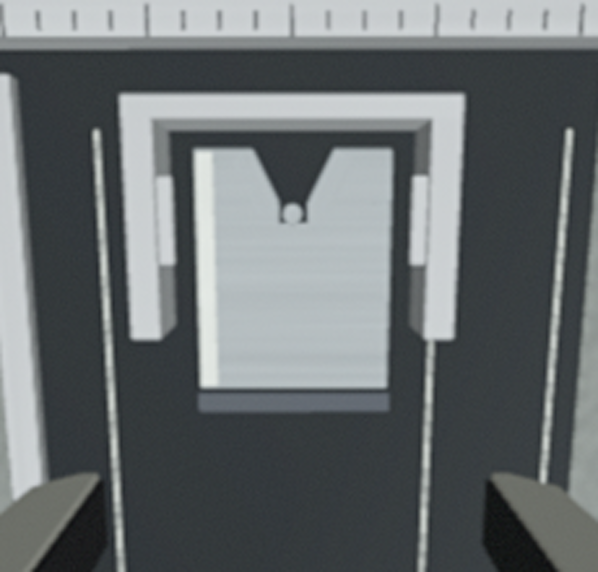

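The blade stays home and square after release: pin at (292,212), notch bottom at (292,222). The cover is on the mat, and the bystanders show no change. Hand in.

```bash
python3 -c "
from cell import hand_in
print(hand_in())"
```

```text
the job is handed in; nothing more can be done
None
```

The new blade is in the holder, and I handed the job in at about 18 s of the 58 s allowed. No verdict is reported, so the results below are from my own checks.

**What I did:** I squeezed both tabs and lifted the grey cover off. I stood it upright on the cork mat and let go. Then I gripped the blade by its rear sides and slid it along the board, turning it square on the way. I pushed it until it stalled with its notch bottom against the pin, opened the fingers and backed off upwards.

**Last checks:**
- **Blade:** After release it lies in the holder and looks square, with the pin against the notch bottom. I judged this from the wrist picture and did not measure the final offset.
- **Cover:** Its centre is about 2–4 mm from the mat's centre and its top is at z 0.036–0.037 m (0.036 expected); both cameras agree.
- **Bystanders:** The stapler, bottle and mouse show no change in the top image.
- **Robot:** The fingers are open and clear, with about 0.6 N on the tool.

**Disagreements, all small:**
- The pin measured about 1.5 mm from the place computed from the trimmer's outline.
- The gripper read 39 mm on the pressed tabs, where 42 mm was expected.
- While I slid the blade, the tool read an upward force of up to about 10 N, which went away on release.

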